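# Lock the glass door of the cabinet past its spring catch

## Robot

A 6-joint arm with a two-finger parallel gripper is mounted at the origin on the work surface. World frame = base frame: x ahead of the robot, y to its left, z up, the work surface at z = 0. Lengths are in mm, angles in rad, forces in N, time in s.
With the tool pointing down it reaches from about 325 to 900 mm from the base axis. Payload 3.5 kg.
Tool frame: the origin (TCP) lies at the very end of the fingers, on their centre line; the grasp point (between the pads) lies 19 mm behind it (ctrl.pinch_z is the distance from the TCP to the grasp point, in mm); z points along the fingers, y is the direction in which the jaws open and shut (so a half turn about z gives the same grasp; the last joint's range is limited). The gripper opens to 85 mm and grips with 20 to 120 N. Pads are 22 mm wide; open, the fingers measure 114 mm over their backs; the gripper's body (76 mm by 85 mm) begins 54 mm behind the grasp point. The pads swing forward as they close: fully open they stand 13 mm farther back than shut.
Start: joints at [1.029, 0.276, -0.026, 1.268, 0, 1.467], TCP at [265.539, 565.783, 231.313] pointing down, gripper open.
Joint ranges: [-3.12, 3.12], [-0.85, 1.88], [-1.08, 1.24], [-1.95, 2.15], [-1.57, 1.53], [-3.14, 3.14]. Speed limits (rad/s): [2.57, 2.57, 3.14, 3.14, 3.14, 3.14].

## Interface

Orientations are given as a unit quaternion [w, x, y, z].
In Python, from bench import ctrl, eyes gives the robot as it stands.
- The arm moves only by the tool drive_tool, never from a script. Its argument "rows" is a list of rows, each a list of 7 numbers: the shift along the tool's x, y, z in mm, then the turn, a rotation vector about the tool's x, y, z in rad, then the opening, from 0 (shut) to 1 (fully open). A call has 1 to 8 rows; each row shifts and turns the commanded pose from where the row before left it, along the tool's axes as they then stand; what a row does not reach is not made up. A row lasts 1/10 s, in which the tool goes at most 50 mm and 8.59 degrees, less where a joint would pass 70% of its speed; a pose out of reach is approached as far as the arm can. A call is refused whole if a number of a shift passes 50 or a number of a turn 0.15, either way. A call with a gripper value outside its range is refused whole. The fingers move at their own pace and stop on an object; "newtons" is the grip in N (left out, the last holds). Time passes only in rows, so rows that do not move let the fingers close. It gives the time, the measured TCP pose, the force and the opening at its end, in the units of the state.
- ctrl.get_obs(): the state, without advancing time (a new reading comes with each control period).
- eyes.snapshot(name): name is "scene" or "side" or "wrist"; returns (picture, depth): 384x512x3 uint8, blue, green, red; 384x512 float32, mm along the optical axis (not along the pixel's ray), 0 where there is no reading.
- eyes.get_calibration(name): a dict with "fx", "fy", "cx", "cy" (pixels), "k1" (the pictures are not rectified: a ray, as slopes to the right and down, at radius r is drawn at 1 + k1 r^2 times it, then the intrinsics apply), "position" and "attitude" of the camera in the world. Camera axes: x right, y down, z forward; pixel columns grow to the right and rows downward; lengths in mm; the calibration is good to about 2 mm. A picture is of the moment at which its call begins: read the wrist's pose just before it. get_calibration takes no time and is no camera call; for the wrist camera it gives the pose at the moment of the call.
- ctrl.finish_job(): hands the job in, once; it reports no verdict.
The state is a dict: "t": time; "q": joint angles; "qd": joint speeds; "effort": joint torques, N m; "position": TCP position; "ee_rot": TCP orientation; "contact_force": force on the tool from outside, world axes, zero at the start; "wrist_torque": the same for the moment, N m; "width": finger opening in mm.
Only numpy, scipy, OpenCV 4.12 (cv2) and the standard library are available. Lean on these libraries where they do the work, as an engineer would, in place of code of your own. Each camera call takes 0.05 s, during which the arm holds its last target.

## Task

The sliding glass door of the low cabinet has been left ajar, short of its spring catch. With the fingertips press the catch's long bar down and, keeping it down, push the door by its thumb tab past the catch until it is fully shut; then take the fingers away so that the catch springs up behind the door's latch block and locks it. Grip nothing, and leave the other things where they are.

Things in the scene. Friction and masses are not known exactly. Their poses are not given: they have to be found in the camera images.
- cabinet: Low fixed cabinet of dark wood, 220 mm deep (x), 540 mm wide (y), 160 mm high. Origin at the centre of its underside; z up; its glass front faces its own -x (towards the robot, turned up to 0.2 rad). The door slides along the cabinet's y; +y shuts it. Loose things up to 34 mm high lie on its top, all at cabinet x above 5 mm.
- bar_top (a point): Centre of the top of the catch's press bar: flat level steel bar 180 mm long (cabinet y -150 to +30 mm), 38 mm wide (x), 6 mm thick. With the catch up this point is at cabinet x -55, y -60, z 182 mm, 22 mm above the wood. The bar only moves straight down, without tilting, wherever it is pressed, and carries the nose.
- catch (a joint): Travel of the press bar in m: 0 up (springs back to it by itself), 0.014 fully down on its stop. 5.5 N starts it, 9 N takes it fully down. The nose is clear below the latch block from 0.010 on; once the block is over the nose it keeps the catch down itself.
- tab (a point): Centre of the door's thumb tab over the bar's middle: cabinet x -55, z 195 mm, y 35 mm minus the opening. Upright steel plate 12 mm thick (y), from 62 mm before to 21 mm beyond this point in x, 11 mm below to 11 mm above it (just clear of the raised bar). A finger standing on the bar, on the tab's -y side, meets its flat side when moved to +y.
- block (a point): Middle of the underside of the door's steel latch block, 6 mm above the cabinet's top. The block is 32 mm deep (x), 50 mm long (y), 14 mm high, and carries a foot 30 mm long (y) that rises to the tab; both lie 40 mm or so towards -x from the middle of the bar (back face at cabinet x -84 mm) and move with the door.
- nose (a point): Top of the catch's nose, a steel tongue on the front edge of the press bar, 12 mm wide (cabinet y -6 to +6 mm), reaching out to cabinet x -104 mm. With the catch up it stands 16 mm above the cabinet's top, in the way of the latch block; it goes down with the bar.
- door (a joint): Opening of the sliding door in m: 0 fully shut against its stop, growing as the door goes to cabinet -y; 0.08 to 0.115 at the start. With the catch up the latch block is stopped by the nose at 0.066. At under 0.004 the block is past the nose and the catch can spring up behind it. About 2 N moves the door; it stays where it is left.
- cup: Silver christening cup, 72 mm across, 75 mm high, one handle, loose on the counter. Origin under its centre. To be left alone.
- bookend: Black basalt bookend, 70 x 90 mm, 112 mm high, loose on the counter. Origin under its centre. To be left alone.
- magnifier: Steel hand magnifier, 156 mm long, 13 mm high, lying on the counter. Origin near its middle, underneath. To be left alone.
- coin0: Gold coin in a clear case, 60 x 84 x 8 mm, lying on the cabinet. Origin under its centre. To be left alone.
- coin1: A second coin case like it, on the cabinet. To be left alone.
- cufflink_box: Lapis cufflink box, 60 x 80 mm, 34 mm high, on the cabinet. Origin under its centre. To be left alone.
- key: Brass key, about 75 mm long, 6 mm thick, lying on the cabinet. Origin near its middle, underneath. To be left alone.

How it is judged (in metres and radians):
On the way, in this order (a step that is already met when the one before it is completed fails the run):
1. the catch bar is held down far enough to clear before the latch block has gone over the nose (value of joint catch above 0.01 m and value of joint door above 0.056 m), for 0.05 s.
2. the door is fully shut (value of joint door below 0.005 m), for 0.1 s.
At the end, for the whole second after the job is handed in: The door is shut to within 5 mm of its stop, the catch is up (within 3 mm) behind its latch block, and each of the other things is within 15 mm of where it was (value of joint door below 0.005 m and value of joint catch below 0.003 m and distance of each of cup, bookend, magnifier, coin0, coin1, cufflink_box, key from where it was at the start of the episode below 0.015 m); the robot touches nothing.
It fails at once if one of the other things is moved more than 15 mm or lifted (distance of any of cup, bookend, magnifier, coin0, coin1, cufflink_box, key from where it was at the start of the episode above 0.015 m).
It fails at once if the thumb tab is straddled and gripped: the grasp point between the finger pads lies inside the tab (x of the grasp point in the frame of tab between -0.062 and 0.021 m and y of the grasp point in the frame of tab between -0.006 and 0.006 m and z of the grasp point in the frame of tab below 0.016 m).
It also fails if it takes over 45 s, if anything falls off the work surface, if the arm or the gripper's body presses on something with over 40 N, if the wrist force passes 120 N, or if a joint passes its speed limit or range.

## Working session

There is one attempt and no reset: what is moved stays moved. The work goes in short steps, Python scripts to look and compute and a tool call to move; the robot and the scene stay as the last step left them, time stands still between calls to the robot, and variables do not carry over. Pictures are saved under pics/ and viewed, and the job is handed in when it is done.

Besides the shell and the picture viewer there is one more tool, called after "Call:" by a JSON object that holds its "fn" and its "kwargs". drive_tool: Moves the arm, as the interface text tells. Its arguments: {"type":"object","properties":{"rows":{"type":"array","items":{"type":"array","items":{"type":"number"}}},"newtons":{"type":"number"}},"required":["rows"]}

```bash
mkdir -p pics; ls; python3 - <<'E'
from bench import ctrl, eyes
import cv2, numpy as np
o=ctrl.get_obs(); print(o)
for n in ("scene","side","wrist"):
    c=eyes.get_calibration(n); print(n,c)
    p,d=eyes.snapshot(n); cv2.imwrite(f"pics/{n}0.png",p); np.savez(f"pics/{n}0.npz",p=p,d=d,**{k:np.array(v) for k,v in c.items()})
print(ctrl.pinch_z)
E
```

```text
pics
{'t': 0.0, 'q': array([ 1.02861551e+00,  2.77141109e-01, -2.78912871e-02,  1.26796207e+00,
        1.40510326e-05,  1.46738024e+00]), 'qd': array([-0.0020003 , -0.00113332,  0.0001752 ,  0.00094908, -0.00189065,
        0.00115453]), 'effort': array([-3.30551975e-04, -4.45505476e+01,  2.95203727e+01,  1.62557251e-02,
       -1.69130954e-04,  5.52278308e-06]), 'position': array([265.13005577, 565.13110511, 230.1497308 ]), 'ee_rot': array([-3.55311655e-04,  2.17626710e-01,  9.76031458e-01, -1.04007633e-03]), 'contact_force': array([ 0.35094306, -0.08800012,  0.85452871]), 'wrist_torque': array([ 0.02939079,  0.0391618 , -0.02535441]), 'width': 85.58802245307403}
scene {'fx': 430.4358670004328, 'fy': 430.4358670004328, 'cx': 248.09092786612325, 'cy': 192.40505422522546, 'k1': -0.050718466812263975, 'position': array([ 543.6935775 ,  338.4310767 , 1124.58628205]), 'attitude': array([-0.00272889,  0.04777444,  0.98506451, -0.16540277])}
side {'fx': 442.8482714479112, 'fy': 442.8482714479112, 'cx': 255.89593642395263, 'cy': 194.99716714796867, 'k1': -0.05171884856657885, 'position': array([ 149.70214707,  137.6821814 , 1227.13289614]), 'attitude': array([ 0.09398149, -0.55409457,  0.81601005, -0.1351824 ])}
wrist {'fx': 289.52399487656163, 'fy': 289.52399487656163, 'cx': 264.9296948336445, 'cy': 196.38594344207442, 'k1': 0.01639123849594313, 'position': array([196.26398485, 597.51809517, 371.4794275 ]), 'attitude': array([0.12947107, 0.83405241, 0.53022403, 0.08035116])}
18.700000000000003
```

View pics/scene0.png

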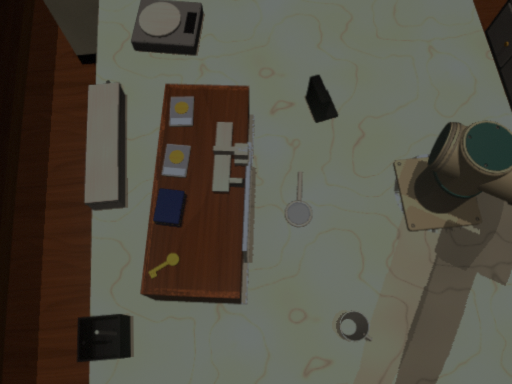

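View pics/side0.png

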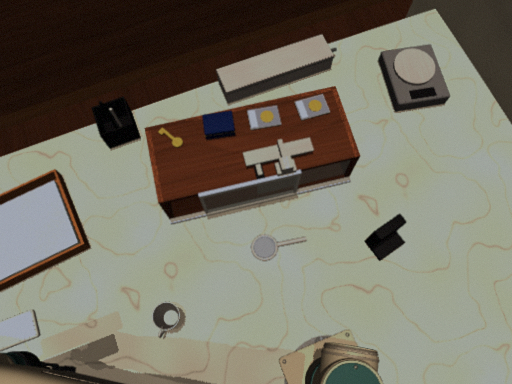

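View pics/wrist0.png

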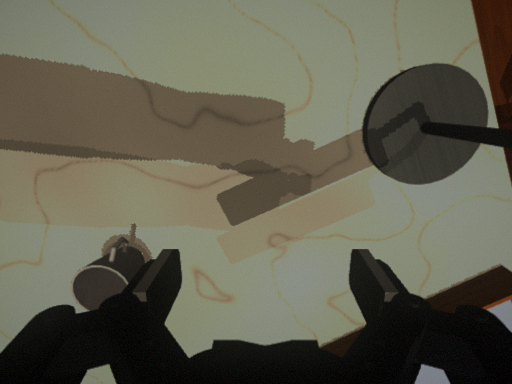

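```bash
python3 - <<'E'
import cv2, numpy as np
p=np.load("pics/scene0.npz")['p']; cv2.imwrite("pics/sc_crop.png",cv2.resize(p[80:310,140:270],None,fx=4.5,fy=2.6*1,interpolation=cv2.INTER_CUBIC) if 0 else cv2.resize(p[105:205,190:270],None,fx=6,fy=6,interpolation=cv2.INTER_CUBIC))
p=np.load("pics/side0.npz")['p']; cv2.imwrite("pics/si_crop.png",cv2.resize(p[120:220,190:330],None,fx=5.5,fy=5.5,interpolation=cv2.INTER_CUBIC))
E
```

```text
(no output)
```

View pics/sc_crop.png

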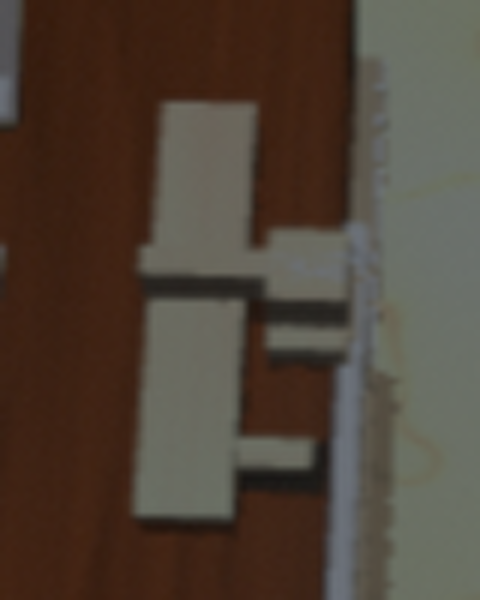

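View pics/si_crop.png

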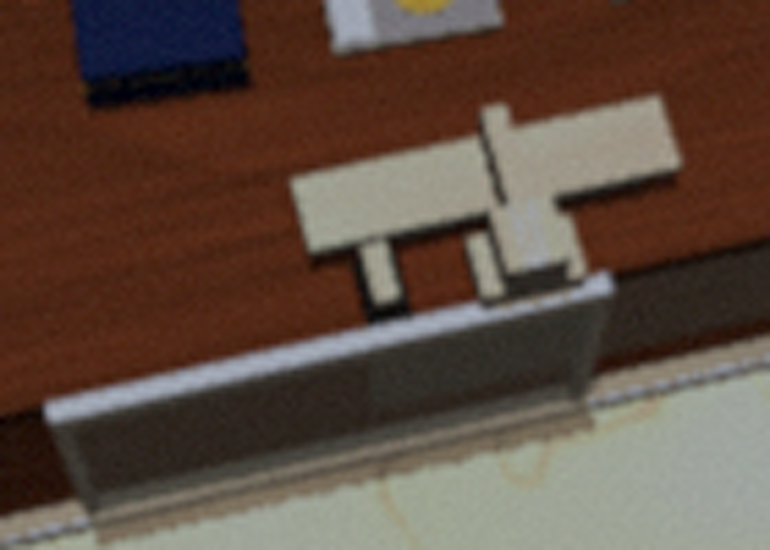

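```bash
cat > h.py <<'E'
import numpy as np, cv2
from scipy.spatial.transform import Rotation as R
def ray(c,uv):
    uv=np.atleast_2d(np.array(uv,float)); K=np.array([[c['fx'],0,c['cx']],[0,c['fy'],c['cy']],[0,0,1]],float)
    n=cv2.undistortPoints(uv[:,None],K,np.array([float(c['k1']),0,0,0])).reshape(-1,2)
    d=np.c_[n,np.ones(len(n))]; q=np.array(c['attitude']); Rm=R.from_quat([q[1],q[2],q[3],q[0]])
    return np.array(c['position']),Rm.apply(d)
def onplane(c,uv,z):
    p,d=ray(c,uv); return p+d*((z-p[2])/d[:,2])[:,None]
def depthpt(c,uv,dep):
    p,d=ray(c,uv); return p+d*np.atleast_1d(dep)[:,None]
E
python3 - <<'E'
from h import *
np.set_printoptions(precision=1,suppress=True)
for n,s,off,bar,tab in (("scene",6,(190,105),[(160,101),(257,103),(133,515),(234,518)],[(140,245),(140,276),(267,262)]),
  ("side",5.5,(190,120),[(660,96),(682,168),(291,180),(315,255)],[(482,108),(508,104)])):
    c=np.load(f"pics/{n}0.npz"); f=lambda l:(np.array(l)+.5)/s-.5+np.array(off)
    B=onplane(c,f(bar),182); print(n,"bar",B, B.mean(0)); v=B[2:].mean(0)-B[:2].mean(0); print(np.linalg.norm(v),"ang",np.arctan2(-v[0],v[1]))
    print("tab",onplane(c,f(tab),206))
    yaw=np.arctan2(-v[0],v[1]); ctr=B.mean(0)
    L=lambda P:np.c_[(P-ctr)[:,0]*np.cos(yaw)+(P-ctr)[:,1]*np.sin(yaw)-55,-(P-ctr)[:,0]*np.sin(yaw)+(P-ctr)[:,1]*np.cos(yaw)-60]
    print("tab local",L(onplane(c,f(tab),206)))
    # depth check
    for t in bar+tab: pass
    d=c['d']; u=f([(200,180),(190,400)] if n=="scene" else [(600,140),(400,190)]); print("depth",depthpt(c,u,d[np.round(u[:,1]).astype(int),np.round(u[:,0]).astype(int)]))
E
```

```text
scene bar [[ 583.  -178.1  182. ]
 [ 543.5 -173.1  182. ]
 [ 606.1    0.6  182. ]
 [ 567.3    5.6  182. ]] [575.  -86.3 182. ]
180.24442504680027 ang -0.1304652135334413
tab [[ 594.3 -102.4  206. ]
 [ 595.2  -89.2  206. ]
 [ 545.4  -90.2  206. ]]
tab local [[-33.8 -73.5]
 [-34.6 -60.3]
 [-83.9 -67.7]]
depth [[ 569.4 -141.1  180.7]
 [ 580.6  -44.9  182.2]]
side bar [[ 581.9 -180.6  182. ]
 [ 543.7 -175.   182. ]
 [ 605.9   -1.8  182. ]
 [ 566.2    1.5  182. ]] [574.4 -89.  182. ]
179.15540975880128 ang -0.13003059695467856
tab [[ 596.8  -94.   206. ]
 [ 594.2 -106.   206. ]]
tab local [[-32.2 -62.1]
 [-33.2 -74.3]]
depth [[ 570.4 -144.3  184.1]
 [ 582.   -47.4  182.3]]
```

Call:
{"fn": "drive_tool", "kwargs": {"rows": [[0,0,-30,0,0,-0.103,0],[0,0,-30,0,0,-0.103,0],[0,0,-10,0,0,-0.103,0],[0,0,0,0,0,0,0]], "newtons": 40}}

```text
t: 0.55
position: [266.1, 566.8, 303.6]
ee_rot: [0.001, 0.065, 0.998, 0.002]
contact_force: [-0.2, -0.2, -0.2]
width: 27.9
```

Call:
{"fn": "drive_tool", "kwargs": {"rows": [[-24,-40,0,0,0,0,0],[-24,-40,0,0,0,0,0],[-24,-40,0,0,0,0,0],[-24,-40,0,0,0,0,0],[-24,-40,0,0,0,0,0],[-24,-40,0,0,0,0,0],[-24,-40,0,0,0,0,0],[-24,-40,0,0,0,0,0]]}}

```text
t: 1.35
position: [414.0, 221.6, 299.8]
ee_rot: [-0.001, 0.066, 0.998, -0.0]
contact_force: [1.5, 0.8, 1.0]
width: -0.2
```

Call:
{"fn": "drive_tool", "kwargs": {"rows": [[-24,-40,0,0,0,0,0],[-24,-40,0,0,0,0,0],[-24,-40,0,0,0,0,0],[-24,-40,0,0,0,0,0],[-24,-40,0,0,0,0,0],[-24,-40,0,0,0,0,0],[-24,-40,0,0,0,0,0],[0,0,0,0,0,0,0]]}}

```text
t: 2.15
position: [546.1, -80.3, 299.1]
ee_rot: [-0.001, 0.069, 0.998, -0.001]
contact_force: [-0.9, 0.9, 0.1]
width: -0.0
```

Call:
{"fn": "drive_tool", "kwargs": {"rows": [[-15,-24,10,0,0,0,0],[-14,-24,10,0,0,0,0],[0,0,0,0,0,0,0],[0,0,0,0,0,0,0]]}}

```text
t: 2.55
position: [566.3, -126.5, 279.7]
ee_rot: [-0.002, 0.066, 0.998, 0.001]
contact_force: [-0.7, -0.5, -0.6]
width: 0.6
```

```bash
python3 - <<'E'
from bench import ctrl, eyes
import cv2, numpy as np
o=ctrl.get_obs(); print(o['position'],o['ee_rot'],o['contact_force'])
for n in ("scene","side","wrist"):
    c=eyes.get_calibration(n); 
    p,d=eyes.snapshot(n); cv2.imwrite(f"pics/{n}1.png",p); np.savez(f"pics/{n}1.npz",p=p,d=d,**{k:np.array(v) for k,v in c.items()})
E
```

```text
[ 566.28742134 -126.46165439  279.69751374] [-1.70277735e-03  6.57253655e-02  9.97836013e-01  7.53570949e-04] [-0.74509133 -0.52913972 -0.62890066]
```

View pics/wrist1.png

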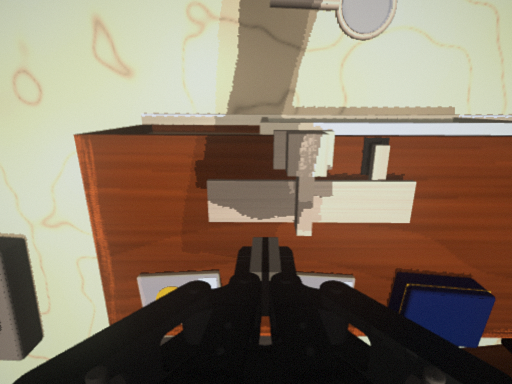

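View pics/side1.png

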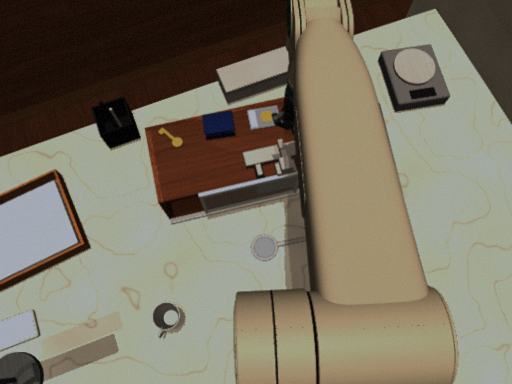

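```bash
python3 - <<'E'
from h import *
np.set_printoptions(precision=1,suppress=True)
c=np.load("pics/wrist1.npz"); p=c['p']
cv2.imwrite("pics/w1c.png",cv2.resize(p[115:260,190:430],None,fx=3.3,fy=3.3,interpolation=cv2.INTER_CUBIC))
B=onplane(c,[(208,181),(415,181),(412,224),(208,220)],182);print(B,B.mean(0))
print(onplane(c,[(297,235),(311,236)],206))
E
```

```text
[[ 546.1 -173.2  182. ]
 [ 568.9    1.9  182. ]
 [ 608.6    0.2  182. ]
 [ 581.4 -179.9  182. ]] [576.2 -87.8 182. ]
[[ 594.7 -104.   206. ]
 [ 597.1  -92.7  206. ]]
```

View pics/w1c.png

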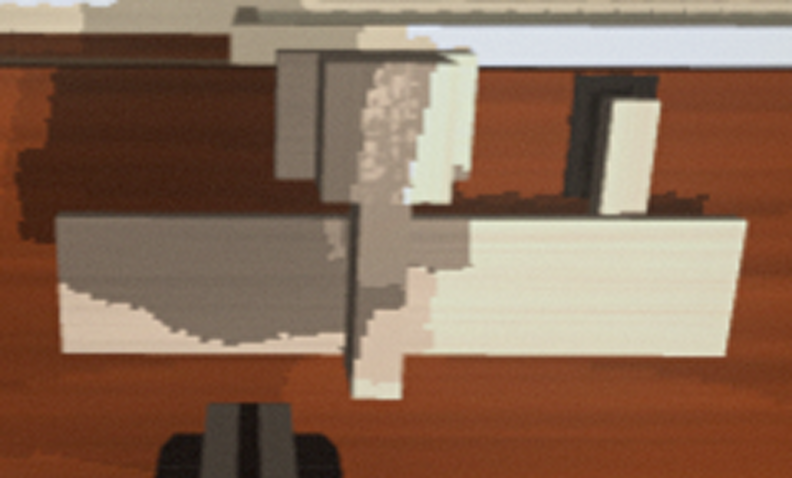

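Call:
{"fn": "drive_tool", "kwargs": {"rows": [[-3.5,-5.5,15,0,0,0,0],[0,0,20,0,0,0,0],[0,0,20,0,0,0,0],[0,0,15,0,0,0,0],[0,0,10,0,0,0,0],[0,0,0,0,0,0,0],[0,0,0,0,0,0,0]]}}

```text
t: 3.4
position: [570.3, -132.9, 201.4]
ee_rot: [0.0, 0.065, 0.998, -0.0]
contact_force: [-0.2, 0.2, 0.8]
width: -0.1
```

Call:
{"fn": "drive_tool", "kwargs": {"rows": [[0,0,5,0,0,0,0],[0,0,5,0,0,0,0],[0,0,5,0,0,0,0],[0,0,4,0,0,0,0],[0,0,0,0,0,0,0]]}}

```text
t: 3.9
position: [570.1, -133.1, 182.2]
ee_rot: [-0.0, 0.065, 0.998, -0.0]
contact_force: [-1.2, 0.8, 0.9]
width: 0.2
```

Call:
{"fn": "drive_tool", "kwargs": {"rows": [[0,0,3,0,0,0,0],[0,0,3,0,0,0,0],[0,0,3,0,0,0,0],[0,0,3,0,0,0,0],[0,0,0,0,0,0,0]]}}

```text
t: 4.4
position: [570.4, -133.1, 171.1]
ee_rot: [0.0, 0.065, 0.998, -0.0]
contact_force: [-2.9, 0.7, 6.8]
width: 0.1
```

Call:
{"fn": "drive_tool", "kwargs": {"rows": [[0,0,2,0,0,0,0],[0,0,2,0,0,0,0],[0,0,0,0,0,0,0]]}}

```text
t: 4.7
position: [570.4, -133.2, 168.0]
ee_rot: [0.001, 0.065, 0.998, -0.0]
contact_force: [-3.9, 0.3, 10.4]
width: -0.2
```

Call:
{"fn": "drive_tool", "kwargs": {"rows": [[0,0,2,0,0,0,0],[0,0,0,0,0,0,0]]}}

```text
t: 4.9
position: [570.5, -133.2, 167.9]
ee_rot: [0.001, 0.065, 0.998, -0.0]
contact_force: [-7.0, 1.8, 17.8]
width: 0.0
```

Call:
{"fn": "drive_tool", "kwargs": {"rows": [[0,5,0,0,0,0,0],[0,5,0,0,0,0,0],[0,5,0,0,0,0,0],[0,5,0,0,0,0,0],[0,5,0,0,0,0,0],[0,0,0,0,0,0,0]]}}

```text
t: 5.5
position: [576.3, -111.4, 168.0]
ee_rot: [0.004, 0.065, 0.998, -0.004]
contact_force: [-1.5, -6.1, 12.2]
width: 0.4
```

Call:
{"fn": "drive_tool", "kwargs": {"rows": [[1,5,0.5,0,0,0,0],[1,5,0.5,0,0,0,0],[1,5,0,0,0,0,0],[0,5,0,0,0,0,0],[0,5,0,0,0,0,0],[0,5,0,0,0,0,0],[0,0,0,0,0,0,0]]}}

```text
t: 6.2
position: [579.4, -81.4, 168.0]
ee_rot: [0.006, 0.065, 0.998, -0.004]
contact_force: [2.5, -5.0, 12.6]
width: -0.0
```

```bash
python3 - <<'E'
from bench import ctrl, eyes
import cv2, numpy as np
o=ctrl.get_obs(); print(o['position'],o['ee_rot'],o['contact_force'])
for n in ("wrist",):
    p,d=eyes.snapshot(n); cv2.imwrite(f"pics/{n}2.png",p)
E
```

```text
[579.42960009 -81.42707893 168.01154458] [ 0.00595952  0.06534232  0.9978382  -0.00371494] [ 2.52772031 -5.00239044 12.59014935]
```

View pics/wrist2.png

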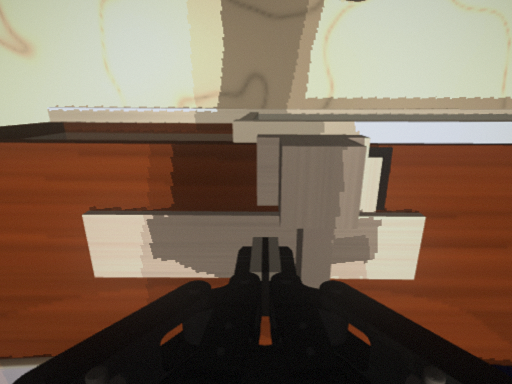

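Call:
{"fn": "drive_tool", "kwargs": {"rows": [[1,5,0.5,0,0,0,0],[1,5,0,0,0,0,0],[0,5,0,0,0,0,0],[0,5,0,0,0,0,0],[0,5,0,0,0,0,0],[0,5,0,0,0,0,0],[0,0,0,0,0,0,0]]}}

```text
t: 6.95
position: [582.0, -51.5, 168.0]
ee_rot: [0.007, 0.065, 0.998, -0.004]
contact_force: [2.2, -6.0, 14.2]
width: 0.2
```

Call:
{"fn": "drive_tool", "kwargs": {"rows": [[0,5,0,0,0,0,0],[0,5,0,0,0,0,0],[0,5,0,0,0,0,0],[0,5,0,0,0,0,0],[0,5,0,0,0,0,0],[0,3,0,0,0,0,0],[0,0,0,0,0,0,0]]}}

```text
t: 7.65
position: [585.5, -23.9, 168.0]
ee_rot: [0.007, 0.066, 0.998, -0.004]
contact_force: [2.0, -6.9, 14.4]
width: -0.1
```

Call:
{"fn": "drive_tool", "kwargs": {"rows": [[0,3,0,0,0,0,0],[0,2,0,0,0,0,0],[0,2,0,0,0,0,0],[0,0,0,0,0,0,0]]}}

```text
t: 8.05
position: [586.3, -17.3, 168.0]
ee_rot: [0.007, 0.066, 0.998, -0.004]
contact_force: [1.5, -7.6, 14.0]
width: 0.0
```

Call:
{"fn": "drive_tool", "kwargs": {"rows": [[0,2,0,0,0,0,0],[0,2,0,0,0,0,0],[0,0,0,0,0,0,0]]}}

```text
t: 8.35
position: [586.7, -13.8, 168.0]
ee_rot: [0.006, 0.066, 0.998, -0.005]
contact_force: [2.4, -8.7, 14.2]
width: 0.2
```

Call:
{"fn": "drive_tool", "kwargs": {"rows": [[0,1.5,0,0,0,0,0],[0,0,0,0,0,0,0]]}}

```text
t: 8.55
position: [586.8, -13.8, 168.0]
ee_rot: [0.006, 0.066, 0.998, -0.006]
contact_force: [0.9, -12.7, 14.6]
width: -0.1
```

Call:
{"fn": "drive_tool", "kwargs": {"rows": [[0,1.5,0,0,0,0,0],[0,0,0,0,0,0,0]]}}

```text
t: 8.75
position: [586.8, -13.6, 168.0]
ee_rot: [0.006, 0.067, 0.998, -0.008]
contact_force: [0.9, -17.0, 14.6]
width: -0.2
```

Call:
{"fn": "drive_tool", "kwargs": {"rows": [[0,0,0,0,0,0,0],[0,0,0,0,0,0,0],[0,-2,-1,0,0,0,0],[0,0,-4,0,0,0,0],[0,0,-4,0,0,0,0],[0,0,-6,0,0,0,0],[0,-1,-8,0,0,0,0],[0,-4,-10,0,0,0,0]]}}

```text
t: 9.55
position: [580.3, -13.7, 195.2]
ee_rot: [-0.001, 0.065, 0.998, 0.0]
contact_force: [-0.3, 0.6, 0.2]
width: -0.1
```

Call:
{"fn": "drive_tool", "kwargs": {"rows": [[0,-10,-20,0,0,0,0],[0,-10,-30,0,0,0,0],[0,-30,-30,0,0,0,0],[0,-40,-20,0,0,0,0],[0,-40,0,0,0,0,0],[0,-40,0,0,0,0,0],[0,-40,0,0,0,0,0],[0,0,0,0,0,0,0]]}}

```text
t: 10.35
position: [553.0, -225.7, 295.6]
ee_rot: [0.0, 0.067, 0.998, -0.001]
contact_force: [0.1, 0.4, 0.2]
width: 0.2
```

```bash
python3 - <<'E'
from bench import ctrl, eyes
import cv2, numpy as np
o=ctrl.get_obs(); print(o['position'],o['contact_force'])
for n in ("scene","side","wrist"):
    c=eyes.get_calibration(n); 
    p,d=eyes.snapshot(n); cv2.imwrite(f"pics/{n}3.png",p); np.savez(f"pics/{n}3.npz",p=p,d=d,**{k:np.array(v) for k,v in c.items()})
    if n!="wrist":
        q=p[105:205,190:270] if n=="scene" else p[120:220,190:330]
        cv2.imwrite(f"pics/{n}3c.png",cv2.resize(q,None,fx=5.5,fy=5.5,interpolation=cv2.INTER_CUBIC))
E
```

```text
[ 553.02808344 -225.68202581  295.55051522] [0.07350212 0.38411184 0.24864216]
```

View pics/scene3.png

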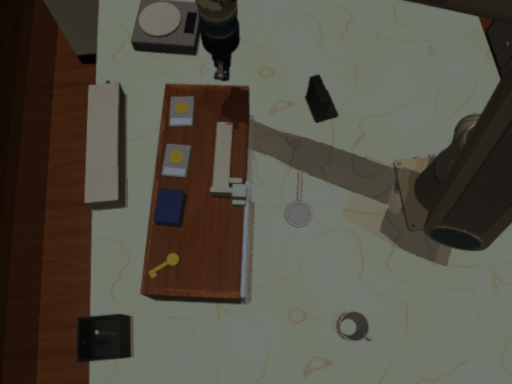

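View pics/side3c.png

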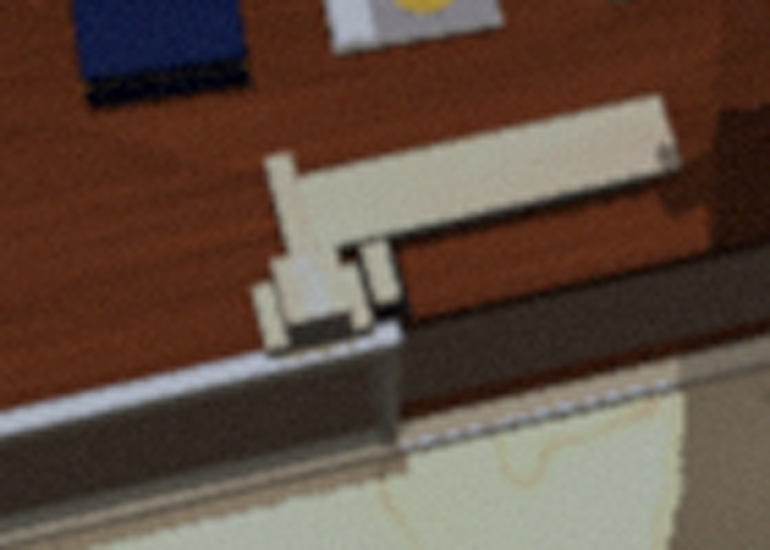

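View pics/wrist3.png

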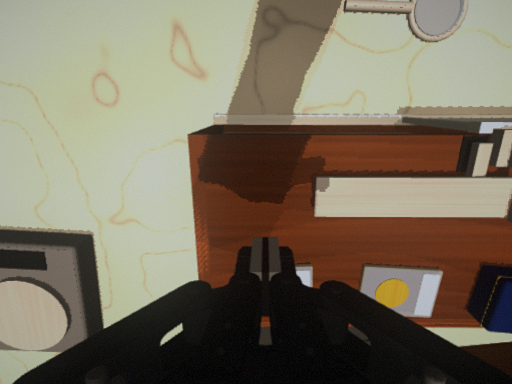

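```bash
python3 - <<'E'
from h import *
np.set_printoptions(precision=1,suppress=True)
ctr=np.array([575.2,-87.7,0]);a=-.13
for n,tab in (("side",[(266,158),(292,153)]),):
  c=np.load(f"pics/{n}3.npz"); P=onplane(c,(np.array(tab)+.5)/5.5-.5+np.array((190,120)),206)-ctr
  print("tab y", -P[:,0]*np.sin(a)+P[:,1]*np.cos(a)-60)
for n,reg in (("scene",(slice(130,140),slice(218,228))),("side",(slice(140,150),slice(285,305)))):
  for k in (0,3):
    d=np.load(f"pics/{n}{k}.npz")['d'][reg]; print(n,k,np.median(d[d>0]))
for n in ("scene","side"):
  A=np.load(f"pics/{n}0.npz")['p'].astype(int);B=np.load(f"pics/{n}3.npz")['p'].astype(int)
  if n=="scene":
    for nm,r in dict(coin0=(95,128,165,197),coin1=(142,178,160,192),box=(187,227,152,187),key=(250,280,145,182),bookend=(72,124,303,340),magn=(170,230,283,315),cup=(308,345,332,374)).items():
      print(nm,np.abs(A-B)[r[0]:r[1],r[2]:r[3]].mean())
E
```

```text
tab y [39.5 27.3]
scene 0 1047.7288
scene 3 1047.4963
side 0 1149.971
side 3 1150.2977
coin0 3.7234848484848486
coin1 3.9270833333333335
box 2.236666666666667
key 2.811111111111111
bookend 3.3814968814968815
magn 5.769791666666666
cup 5.225010725010725
```

```bash
python3 -c "
from bench import ctrl
print(ctrl.finish_job())"
```

```text
the job is handed in; nothing more can be done
None
```

I shut and locked the door. With the jaws closed, the fingertips pressed the bar down to its stop. I then slid them along the bar against the tab until the door met its own stop, lifted off and backed away. The job was handed in about 10.5 s into the 45 s allowed; it reports no verdict.

- **Catch pressed:** the bar stopped at z ≈ 168 mm and took 12–17 N. It stayed down for the whole push.
- **Door shut:** at the end the push force rose from 8.7 to 17 N with almost no movement. The side camera then put the tab at cabinet y ≈ 33.4 mm, where 35 is fully shut. That leaves an opening of about 1.6 mm, give or take 2 mm.
- **Catch locked:** bar depth in the scene and side cameras matches the start to within 0.4 mm, so the catch is up. The side picture shows the nose standing behind the block.
- **Other things:** I compared them only by picture difference in the scene camera, not by measured position, and saw no movement. The cup and magnifier areas differed slightly more than the rest, probably from the arm's changed shadow.
- **Robot clear:** the last contact force reading was under 0.5 N.

No check failed. While pressed, the fingers drifted about 4 mm across the bar. I corrected part of that on the way, and they stayed on the bar.

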